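# Shut and pin the chip clamp

### The arm

A 6-joint arm with a two-finger parallel gripper is mounted at the origin on the work surface. World frame = base frame: x ahead of the robot, y to its left, z up, the work surface at z = 0. Lengths are in m, angles in rad, forces in N, time in s.
With the tool pointing down it reaches from about 0.35 to 0.975 m from the base axis. Payload 17.4 kg.
Tool frame: the origin (TCP) lies at the very end of the fingers, on their centre line; the grasp point (between the pads) lies 19 mm behind it; z points along the fingers, y is the line along which they close (so a half turn about z gives the same grasp; the last joint's range is limited). The gripper opens to 85 mm and grips with 20 to 120 N. Pads are 22 mm wide; open, the fingers measure 114 mm over their backs; the gripper's body (76 mm by 85 mm) begins 54 mm behind the grasp point. The pads swing forward as they close: fully open they stand 13 mm farther back than shut.
Start: joints at [-1.378, 0.116, 1.442, -0, 1.584, -0.038], TCP at [0.154, -0.657, 0.231] pointing down, gripper open.
Joint ranges: [-2.83, 2.83], [-0.83, 2.19], [0.07, 2.5], [-1.14, 4.28], [0.01, 3], [-2.97, 2.97]. Speed limits (rad/s): [1.89, 1.89, 2.22, 3.14, 3.14, 3.14].

### API

Orientations are given as a unit quaternion [w, x, y, z].
In Python, from cell import sense, read_camera, job_done, outline_of, spot_point gives the robot as it stands.
- The arm moves only by the tool jog_arm, never from a script. Its argument "motion" is a list of rows, each a list of 6 numbers: the shift along the world's x, y, z in mm, then the turn, a rotation vector about the world's x, y, z in rad. In form: [[dx, dy, dz, ax, ay, az], ...]. A call has 1 to 12 rows; each row shifts and turns the commanded pose from where the row before left it; what a row does not reach is not made up. A row lasts 1/10 s, in which the tool goes at most 50 mm and 8.59 degrees, less where a joint would pass 70% of its speed; a pose out of reach is approached as far as the arm can. A call is refused whole if a number of a shift passes 50 or a number of a turn 0.15, either way. A call with a gripper value outside its range is refused whole. "hand" is the gripper command: -1 is fully open, 1 is shut, values between are in proportion, set as the call begins (left out, the last holds). The fingers move at their own pace and stop on an object; "newtons" is the grip in N (left out, the last holds). Time passes only in rows, so rows that do not move let the fingers close. It gives the time, the measured TCP pose, the force, the opening and the grip force at its end, in the units of the state.
- sense(): the state, without advancing time (a new reading comes with each control period).
- read_camera(name): name is "scene" or "top" or "wrist"; returns a dict with "image" (420x560x3 uint8, red, green, blue), "depth" (420x560 float32, m along the optical axis (not along the pixel's ray), 0 where there is no reading), "fovy" (degrees; the focal length in pixels is half the picture's height over the tangent of half this angle, whatever the lens; pixels are square), "cx", "cy" (the principal point, pixels), "R" (3x3) and "t" (3): a world point X has camera coordinates R X + t; the wrist camera has in their place "tool_from_camera" (4x4, takes a point from camera to tool coordinates, whose origin is the TCP and whose axes are the flange's). Camera axes: x right, y down, z forward; pixel columns grow to the right and rows downward; lengths in m; the calibration is good to about 2 mm. The wrist camera is an equidistant fisheye: a pixel r from the principal point sees the ray r / f radians off the axis. A picture is of the moment at which its call begins: read the wrist's pose just before it.
- job_done(): hands the job in; it is judged then, once.
Trained networks look in a picture, given as the dict that the camera call returned (one of the last four; its "shot" number tells which), for a name from the list of things; names that differ only in an ending like _2 or _b are one class to them, and where a whole thing is asked for, a point or a joint stands for the part that bears it (a point fixed in the world has none). Each returns a list of dicts, best first, with "score" (0 to 1); they miss things now and then, are a little off and sometimes report something else, mostly with a low value. They report only what shows in the picture. A call takes as long as a camera call. They do not tell look-alikes from the thing itself.
- outline_of(label, picture): "mask" (420x560 bool, what is visible of it).
- spot_point(label, picture): "point" ([x, y, z] in m, in the coordinates of the camera as it stood for that picture, good to about 4 mm: a listed point, or the origin of a listed thing).
The state is a dict: "time_s": time; "qpos": joint angles; "qd": joint speeds; "effort": joint torques, N m; "eef_pos": TCP position; "eef_rot": TCP orientation; "contact_force": force on the tool from outside, world axes, zero at the start; "torque": the same for the moment, N m; "grip_width": finger opening in m; "gripper_force": force on a finger pad.
Only numpy, scipy, OpenCV 4.12 (cv2) and the standard library are available. Lean on these libraries where they do the work, as an engineer would, in place of code of your own. Each camera call takes 0.05 s, during which the arm holds its last target. There are 200 camera calls.

### The job

Swing the open lid of the clamshell chip clamp over so that it lies on the chip cassette, then take the long round-headed lock pin out of the pin block and push it down through the lid hole into the hole in the lower half until its collar sits on the lid and you feel the two halves meet solidly. The cassette bed is sprung and lifts the lid again if you let go, so finish while still holding the pin's head and pressing the pin down, lid fully shut. Leave the short square-headed pin in its block and do not disturb the other things on the bench.

Things in the scene. Friction and masses are not known exactly. Their poses are not given: they have to be found in the camera images.
- clamp: aluminium clamshell chip clamp, fixed to the bench; lower half 120 (its x) x 160 (its y) x 40 mm high with a sprung cassette recess in the middle; origin at the centre of its underside, z up; the hinge runs along its x on its +y side, the pin hole is near its -y edge
- lid (a joint): lid's hinge angle (rad): 0 fully shut (hard stop), 1.57 upright, 2.0 leaning back at its stop. Starts leaning back, 1.75 to 1.95; the stiff hinge holds it there and down to about 1.2. Pushed over to 1.0 or less it sinks by its weight within 2 s and rests ajar at about 0.05 on the sprung cassette bed, the pin hole 7 mm higher than when shut. From ajar to shut takes up to about 8 N at the pin hole
- clamp_hinge (a point): middle of the hinge axis, 46 mm above the bench, 75 mm to +y of the clamp's centre; axes as clamp (hinge axis along x)
- base_hole (a point): centre of the mouth of the vertical 10 mm through hole in the lower half, 40 mm above the bench, 60 mm to -y of the clamp's centre; axes as clamp, z up
- lid_hole (a point): centre of the outer mouth of the lid's 10 mm hole, 135 mm from the hinge axis; moves with the lid; lid shut, it lies 12 mm above base_hole, on one axis. Lid: aluminium plate 120 x 145 x 12 mm, 0.25 kg, from 10 to 155 mm from the hinge axis, then a tab 40 mm wide to 173 mm; its outer face looks to the clamp's +y when upright, up when shut (52 mm above the bench)
- lock_pin: long lock pin, steel, 0.09 kg: 8 mm round shank, 45 mm long, tapered tip; collar 28 mm across, 4 mm thick; on it a dark round ribbed head 22 mm across, 36 mm high (top 40 mm above the origin). Origin on the axis at the collar's underside, z up. Starts upright in one of the pin block's two holes, collar on the block's top
- pin_tip (a point): tip of the lock pin's shank, on its axis, 45 mm below its origin
- short_pin: another pin, to be left where it is: shank 8 mm and only 18 mm long, collar 28 mm across, square head 24 mm wide, top 22 mm above its origin, which lies at the underside of the collar
- pin_block: white plastic block fixed to the bench, 150 (its x) x 50 (its y) x 55 mm high with two holes 42 mm either side of its centre along x, a pin in each; origin at the centre of its underside
- cassette: grey chip cassette 90 x 70 x 14 mm with a glass window, lying in the clamp's recess (top 38 mm above the bench); origin at the centre of its underside
- media_bottle: bystander: capped glass bottle, 70 mm across, 140 mm high; origin at the centre of its underside
- beaker: bystander: glass beaker, 64 mm across, 75 mm high; origin at the centre of its underside
- jar: bystander: white screw-cap jar, 52 mm across, 60 mm high; origin at the centre of its underside
- petri: bystander: clear dish, 90 mm across, 16 mm high; origin at the centre of its underside
- marker: bystander: black marker, 14 mm thick and 125 mm long, lying along its x
- tip_box: bystander: pipette tip box 90 x 120 x 51 mm; origin at the centre of its underside
Things that resemble listed ones, but are neither listed nor needed, are in the scene too. Leave any purple look-alike of the cassette alone.

How it is judged:
On the way, in this order (a step that is already met when the one before it is completed fails the run):
1. the lid has been swung down onto the cassette (value of joint lid below 0.12 rad), for 0.2 s.
2. the lock pin has passed through the lid into the hole of the lower half (z of pin_tip in the frame of base_hole below -0.006 m and horizontal distance between pin_tip and base_hole below 0.004 m and value of joint lid below 0.12 rad), for 0.1 s.
At the end, for the whole second after the job is handed in: Lid shut (hinge < 0.012 rad); lock pin in both holes: tip 30 mm or more below the lower half's top, within 4 mm of the axis, within 0.1 rad of upright; fingers press the pin and the pin presses the clamp, each over 3 N; cassette in its recess; short pin within 15 mm of its start (value of joint lid below 0.012 rad and z of pin_tip in the frame of base_hole below -0.03 m and horizontal distance between pin_tip and base_hole below 0.004 m and angle between the z axis of lock_pin and the z axis of clamp, either way round below 0.1 rad and contact force between lock_pin and clamp above 3 N and contact force between the fingers and lock_pin above 3 N and z of cassette in the frame of clamp below 0.024 m and distance of short_pin from where it was at the start of the episode below 0.015 m); the arm keeps its last pose, push and grip.
It fails at once if the short pin is taken out of its place (moved over 25 mm) (distance of short_pin from where it was at the start of the episode above 0.025 m).
It fails at once if a bystander is shoved or tipped (bottle, beaker, jar, petri dish, tip box or marker moved over 40 mm) (distance of any of media_bottle, beaker, jar, petri, tip_box, marker from where it was at the start of the episode above 0.04 m).
It also fails if it takes over 51 s, if anything falls off the work surface, if the arm or the gripper's body presses on something with over 40 N, if the wrist force passes 120 N, or if a joint passes its speed limit or range.

## Working session

There is one attempt and no reset: what is moved stays moved. The work goes in short steps, Python scripts to look and compute and a tool call to move; the robot and the scene stay as the last step left them, time stands still between calls to the robot, and variables do not carry over. Pictures are saved under pics/ and viewed, at most 10 in all, crops included, and the job is handed in when it is done.

Besides the shell and the picture viewer there is one more tool, called after "Call:" as name(argument=value, ...) on one line, values as JSON. jog_arm: Moves the arm, as the interface text tells. Its arguments: {"type":"object","properties":{"motion":{"type":"array","items":{"type":"array","items":{"type":"number"}}},"hand":{"type":"number"},"newtons":{"type":"number"}},"required":["motion"]}

```bash
mkdir -p pics
cat > h.py <<'E'
import numpy as np, cv2
from cell import sense, read_camera, job_done, outline_of, spot_point
from scipy.spatial.transform import Rotation as Rt
def K(p):
    f=210/np.tan(np.radians(p["fovy"])/2); return f,p["cx"],p["cy"]
def cam2w(p,X):
    X=np.atleast_2d(X)
    return (X-p["t"])@np.array(p["R"])
def cloud(p):
    f,cx,cy=K(p); v,u=np.mgrid[0:420,0:560]; d=p["depth"]
    return np.einsum('hwi,ij->hwj',np.dstack([(u-cx)/f*d,(v-cy)/f*d,d])-p["t"],np.array(p["R"]))
def save(p,n): cv2.imwrite("pics/"+n,p["image"][:,:,::-1])
E
python3 - <<'E'
from h import *
for n in ("scene","top"):
    p=read_camera(n); save(p,n+"1.png"); print(n,p["fovy"],np.round(cam2w(p,[0,0,0]),3))
    for l in ["clamp","clamp_hinge","base_hole","lid_hole","lock_pin","pin_tip","short_pin","pin_block","cassette","media_bottle","beaker","jar","petri","marker","tip_box"]:
        print(l,[(round(r["score"],2),np.round(cam2w(p,r["point"])[0],3).tolist()) for r in spot_point(l,p)[:3]])
print(sense())
E
```

```text
scene 44.045930368095185 [[ 0.997 -0.325  0.936]]
clamp [(0.67, [0.476, 0.099, -0.001])]
clamp_hinge [(0.97, [0.475, 0.178, 0.048])]
base_hole [(0.79, [0.488, 0.041, 0.041])]
lid_hole [(0.89, [0.477, 0.215, 0.174]), (0.74, [0.49, 0.042, 0.04])]
lock_pin [(0.63, [0.53, -0.204, 0.051])]
pin_tip []
short_pin [(0.5, [0.453, -0.226, 0.051])]
pin_block [(0.66, [0.497, -0.218, -0.001])]
cassette [(0.98, [0.626, 0.23, -0.001]), (0.93, [0.486, 0.104, 0.023])]
media_bottle [(0.88, [0.682, -0.414, 0.002])]
beaker [(0.58, [0.362, -0.091, -0.001])]
jar []
petri [(0.94, [0.686, -0.15, -0.001])]
marker [(0.65, [0.356, -0.222, -0.002])]
tip_box [(0.79, [0.732, 0.004, -0.004])]
top 54.501543635276306 [[ 0.374 -0.103  0.887]]
clamp [(0.67, [0.482, 0.102, 0.001])]
clamp_hinge [(0.71, [0.477, 0.176, 0.049])]
base_hole [(0.8, [0.487, 0.044, 0.04]), (0.69, [0.479, 0.176, 0.046])]
lid_hole [(0.58, [0.477, 0.218, 0.172])]
lock_pin [(0.73, [0.688, -0.143, 0.003]), (0.58, [0.531, -0.202, 0.06]), (0.49, [0.48, 0.1, -0.0])]
pin_tip []
short_pin [(0.7, [0.454, -0.233, 0.055]), (0.4, [0.481, 0.099, -0.0])]
pin_bl
[... 427 characters left out ...]
s': array([-1.37779473e+00,  1.15997685e-01,  1.44163822e+00,  1.26479923e-05,
        1.58400593e+00, -3.78048633e-02]), 'qd': array([-4.10481394e-04, -5.79864749e-04, -4.87661829e-05, -9.42489220e-04,
       -6.46422317e-04,  1.00381531e-03]), 'effort': array([-1.10544926e-03, -7.31733584e+01, -6.32641554e+01, -1.60553827e-04,
        6.27222344e-04,  4.61737170e-05]), 'eef_pos': array([ 0.15440454, -0.65709252,  0.23128095]), 'eef_rot': array([-2.50066645e-05,  9.93348424e-01,  1.15147330e-01,  4.39815206e-06]), 'contact_force': array([-0.05659487, -0.35276846, -0.64290596]), 'torque': array([-0.02003929,  0.05836318, -0.05704593]), 'gripper_force': 0.0, 'grip_width': 0.08553469344166398}
```

View both.

View pics/scene1.png

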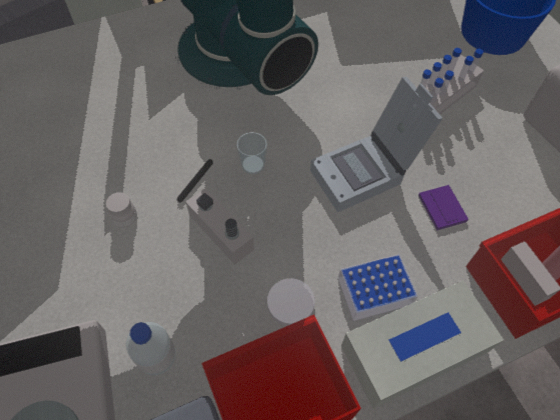

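View pics/top1.png

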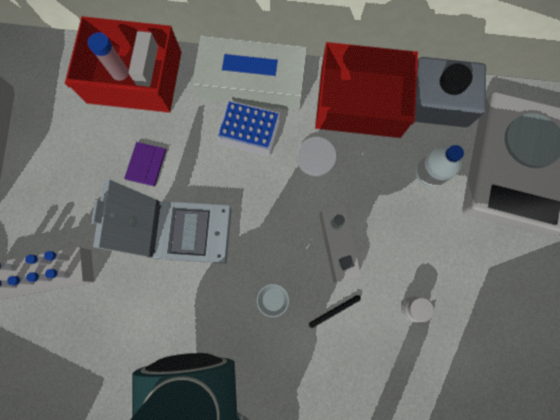

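The top view shows the clamp at about px (197,232) with its lid leaning left, the lock pin (round head) at (338,220) and the short pin (square head) at (347,262). The scene view agrees, with the lid leaning back at (405,130) and the pins at (231,227) and (205,202). I'll move over the pin block first.

Call:
jog_arm(motion=[[27,37,11,0,0,0.01],[27,37,11,0,0,0.01],[27,37,11,0,0,0.01],[27,37,11,0,0,0.01],[27,37,11,0,0,0.01],[27,37,11,0,0,0.01],[27,37,11,0,0,0.01],[27,37,11,0,0,0.01],[27,37,11,0,0,0.01],[27,37,11,0,0,0.01],[27,37,0,0,0,0],[0,0,0,0,0,0]], hand=1)

```text
time_s: 2.8
eef_pos: [0.4536, -0.2465, 0.3418]
eef_rot: [-0.0, 0.986, 0.167, 0.001]
contact_force: [0.6, -0.4, -0.4]
grip_width: -0.0002
gripper_force: 0.0
```

```bash
cat >> h.py <<'E'
def wframe(p,s):
    T=np.eye(4); q=s["eef_rot"]; T[:3,:3]=Rt.from_quat([q[1],q[2],q[3],q[0]]).as_matrix(); T[:3,3]=s["eef_pos"]
    return T@np.array(p["tool_from_camera"])
def wcloud(p,s):
    f,cx,cy=K(p); v,u=np.mgrid[0:420,0:560]; x,y=(u-cx),(v-cy); r=np.hypot(x,y)+1e-9; th=r/f
    d=np.where(th<1.45,p["depth"],0); k=np.tan(np.minimum(th,1.45))/r
    X=np.dstack([x*k*d,y*k*d,d]); T=wframe(p,s)
    return X@T[:3,:3].T+T[:3,3]
def wpt(p,s,X):
    T=wframe(p,s); return T[:3,:3]@np.array(X)+T[:3,3]
E
python3 - <<'E'
from h import *
s=sense(); p=read_camera("wrist"); save(p,"w1.png"); print(s["eef_pos"],s["eef_rot"],s["grip_width"],p["fovy"],p["tool_from_camera"])
for l in ["lock_pin","short_pin","pin_block","base_hole","lid_hole","clamp_hinge"]:
    print(l,[(round(r["score"],2),np.round(wpt(p,s,r["point"]),4).tolist()) for r in spot_point(l,p)[:2]])
def tops(C,d,tag):
    for nm,c,z0,z1 in (("lock",(.531,-.203),.088,.102),("short",(.4535,-.23),.07,.085)):
        m=(d>0)&(np.hypot(C[...,0]-c[0],C[...,1]-c[1])<.03)&(C[...,2]>z0)&(C[...,2]<z1)
        P=C[m]; print(tag,nm,m.sum(),P.mean(0) if len(P) else 0, (P.min(0)+P.max(0))/2 if len(P) else 0)
tops(wcloud(p,s),p["depth"],"wrist")
p=read_camera("top"); C=cloud(p); tops(C,p["depth"],"top")
# obstacles behind the lid
m=(p["depth"]>0)&(C[...,1]>.24)&(C[...,1]<.40)&(C[...,0]>.38)&(C[...,0]<.60)
P=C[m]
for y in np.arange(.24,.40,.02):
    print(round(y,2),[round(float(P[(abs(P[:,0]-x)<.01)&(abs(P[:,1]-y)<.01)][:,2].max(initial=-1)),3) for x in np.arange(.39,.6,.02)])
print(np.array(sense()["time_s"]))
E
```

```text
[ 0.45361153 -0.24646165  0.34179392] [-8.76891528e-05  9.85959779e-01  1.66981655e-01  6.57825719e-04] -0.0002039375890714901 65.70646984690485 [[-1.32936389e-03 -9.65869400e-01 -2.59026128e-01  6.54650703e-02]
 [ 9.99998340e-01 -9.61260493e-04 -1.54775732e-03 -1.53898319e-03]
 [ 1.24593985e-03 -2.59027756e-01  9.65869075e-01 -1.42962802e-01]
 [ 0.00000000e+00  0.00000000e+00  0.00000000e+00  1.00000000e+00]]
lock_pin [(0.9, [0.528, -0.2021, 0.0599]), (0.4, [0.6797, -0.4098, 0.0006])]
short_pin [(0.55, [0.4531, -0.2256, 0.0577])]
pin_block [(0.57, [0.4929, -0.2121, 0.0001])]
base_hole [(0.89, [0.4918, 0.0434, 0.0432])]
lid_hole []
clamp_hinge [(0.86, [0.479, 0.1774, 0.0455])]
wrist lock 288 [ 0.53283435 -0.20162832  0.0950779 ] [ 0.53289381 -0.20156585  0.09453127]
wrist short 370 [ 0.45339088 -0.22639625  0.07720967] [ 0.45295187 -0.22638918  0.07520205]
top lock 103 [ 0.53156418 -0.20309425  0.0942078 ] [ 0.53231709 -0.20290448  0.09389193]
top short 0 0 0
0.24 [0.003, 0.004, -0.0, -1.0, -1.0, -1.0, -1.0, -1.0, -1.0, 0.002, 0.016]
0.26 [0.004, 0.004, 0.003, -1.0, -1.0, -1.0, -1.0, -1.0, -1.0, 0.005, 0.015]
0.28 [0.003, 0.004, 0.003, -1.0, -1.0, -1.0, -1.0, -1.0, -1.0, 0.002, 0.012]
0.3 [0.057, 0.054, 0.003, -1.0, -1.0, -1.0, -1.0, -1.0, -1.0, -0.001, 0.005]
0.32 [0.12, 0.057, 0.053, 0.003, 0.002, 0.003, 0.002, 0.002, 0.005, 0.003, 0.003]
0.34 [0.12, 0.119, 0.003, 0.003, 0.004, 0.003, 0.003, 0.003, 0.004, 0.004, 0.005]
0.36 [0.119, 0.055, 0.004, 0.003, 0.002, 0.004, 0.003, 0.003, 0.002, 0.004, 0.003]
0.38 [0.119, 0.003, 0.002, 0.004, 0.003, 0.003, 0.003, 0.003, 0.004, 0.003, 0.003]
0.4 [0.055, 0.002, 0.003, 0.003, 0.003, 0.004, 0.002, 0.004, 0.002, 0.002, 0.002]
3.2
```

View pics/w1.png

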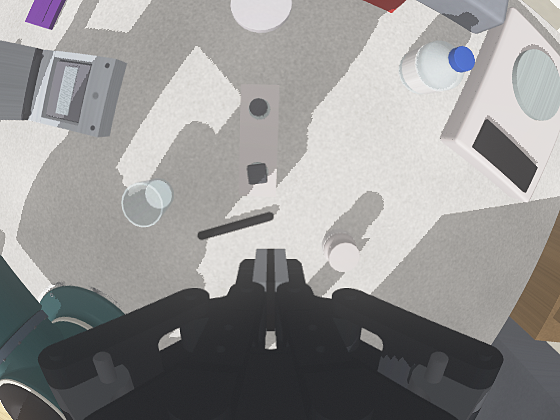

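The wrist view shows the lock pin at px (258,107), the short pin at (257,173) and the clamp at (85,90), and the space behind the lid is clear. Next I'll go over and behind the lid.

Call:
jog_arm(motion=[[4,46,0,0,0,0],[4,46,0,0,0,0],[4,46,0,0,0,0],[4,46,0,0,0,0],[4,46,0,0,0,0],[4,46,0,0,0,0],[4,46,0,0,0,0],[4,46,0,0,0,0],[4,46,0,0,0,0],[4,46,0,0,0,0],[4,46,0,0,0,0],[2,30,-10,0,0,0]])

```text
time_s: 4.4
eef_pos: [0.4977, 0.2881, 0.332]
eef_rot: [-0.0, 0.986, 0.165, 0.001]
contact_force: [0.9, -1.1, 0.2]
grip_width: -0.0001
gripper_force: 0.0
```

Call:
jog_arm(motion=[[0,0,-45,0,0,0],[0,0,-45,0,0,0],[0,0,-45,0,0,0],[0,0,-30,0,0,0],[0,0,0,0,0,0]])

```text
time_s: 4.9
eef_pos: [0.4962, 0.2845, 0.1619]
eef_rot: [0.001, 0.986, 0.164, -0.003]
contact_force: [1.0, -0.3, 1.0]
grip_width: 0.0001
gripper_force: 0.0
```

Call:
jog_arm(motion=[[0,-20,0,0,0,0],[0,-20,0,0,0,0],[0,-20,0,0,0,0],[0,-20,0,0,0,0],[0,-20,0,0,0,0],[0,-20,0,0,0,0],[0,-20,0,0,0,0],[0,-20,0,0,0,0]])

```text
time_s: 5.7
eef_pos: [0.4982, 0.1249, 0.1689]
eef_rot: [-0.0, 0.986, 0.164, 0.001]
contact_force: [0.5, 1.5, 0.5]
grip_width: -0.0004
gripper_force: 0.4
```

Call:
jog_arm(motion=[[0,-15,0,0,0,0],[0,-15,0,0,0,0],[0,-15,0,0,0,0],[0,0,0,0,0,0],[-2,-20,40,0,0,0],[0,-25,40,0,0,0],[0,-40,25,0,0,0],[0,0,0,0,0,0]], hand=-0.2)

```text
time_s: 6.5
eef_pos: [0.4963, -0.0069, 0.2755]
eef_rot: [0.001, 0.987, 0.163, 0.003]
contact_force: [0.4, 0.5, -0.8]
grip_width: 0.0512
gripper_force: 0.0
```

Run:
```python
from h import *
s=sense(); p=read_camera("top"); save(p,"top2.png"); C=cloud(p)
for l in ["lid_hole","base_hole","lock_pin"]:
    print(l,[(round(r["score"],2),np.round(cam2w(p,r["point"])[0],4).tolist()) for r in spot_point(l,p)[:2]])
m=(p["depth"]>0)&(abs(C[...,0]-.45)<.02)&(abs(C[...,1]-.1)<.07); P=C[m]
print(m.sum(),np.polyfit(P[:,1],P[:,2],1) if m.sum()>9 else 0,P[:,2].min(),P[:,2].max())
print(s["eef_pos"],s["grip_width"],s["time_s"])
```

```text
lid_hole []
base_hole [(0.6, [0.3738, -0.3869, -0.0001])]
lock_pin [(0.52, [0.5331, -0.202, 0.0607])]
5333 [-5.51211595  0.80066048] 0.05121835121952354 0.615514740566683
[ 0.49627061 -0.00690331  0.27549638] 0.05120598654654308 6.5
```

View pics/top2.png

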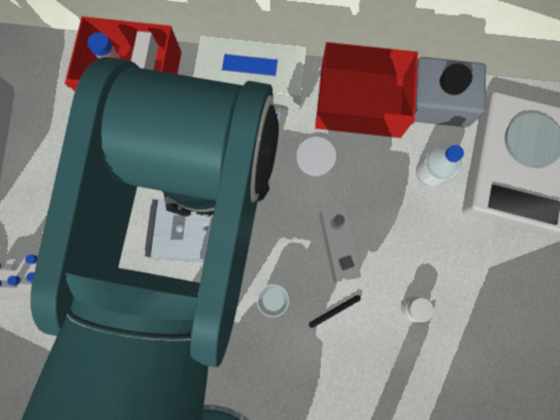

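The lid is partly visible under the arm and looks flat over the clamp around px (180,230). Now to the lock pin.

Call:
jog_arm(motion=[[7,-39,0,0,0,0],[7,-39,0,0,0,0],[7,-39,0,0,0,0],[7,-39,0,0,0,0],[8,-39,0,0,0,0],[0,0,-40,0,0,0],[0,0,-40,0,0,0],[0,0,-30,0,0,0.01],[0,0,0,0,0,0]])

```text
time_s: 7.6
eef_pos: [0.5298, -0.1973, 0.1559]
eef_rot: [-0.002, 0.985, 0.17, -0.003]
contact_force: [-0.7, -0.7, 0.3]
grip_width: 0.0512
gripper_force: 0.0
```

Run:
```python
from h import *
s=sense(); p=read_camera("wrist"); save(p,"w2.png"); print(s["eef_pos"],s["eef_rot"],s["contact_force"])
C=wcloud(p,s)
for l in ["lock_pin","lid_hole","clamp_hinge"]:
    print(l,[(round(r["score"],2),np.round(wpt(p,s,r["point"]),4).tolist()) for r in spot_point(l,p)[:2]])
m=(p["depth"]>0)&(np.hypot(C[...,0]-.532,C[...,1]+.202)<.03)&(C[...,2]>.088)&(C[...,2]<.1); P=C[m]
print(m.sum(),P.mean(0),(P.min(0)+P.max(0))/2)
```

```text
[ 0.52978991 -0.19732231  0.15591428] [-0.00224425  0.98539235  0.17025197 -0.00333961] [-0.71366578 -0.68014222  0.26394435]
lock_pin [(0.69, [0.5276, -0.2006, 0.0583])]
lid_hole [(0.58, [0.4856, 0.044, 0.0638])]
clamp_hinge [(0.32, [0.4936, -0.2139, -0.0027])]
885 [ 0.53430651 -0.200937    0.09498948] [ 0.53342969 -0.20136232  0.0928083 ]
```

View pics/w2.png

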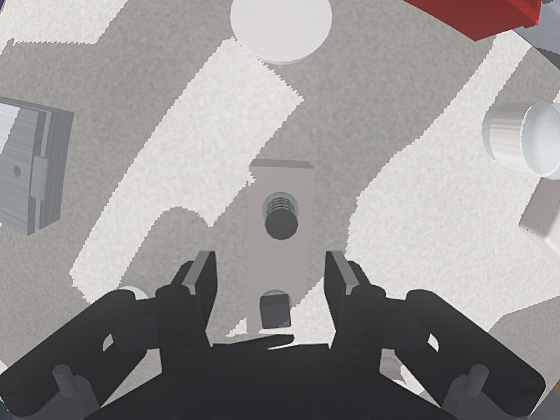

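The lock pin's head is at px (281,225), between the finger planes, and the lid lies flat at left with its hole near (17,171). I'll descend and grip.

Call:
jog_arm(motion=[[3,-4,-20,0,0,0],[0,0,-25,0,0,0],[0,0,-25,0,0,0],[0,0,-20,0,0,0],[0,0,0,0,0,0],[0,0,0,0,0,0]])

```text
time_s: 8.4
eef_pos: [0.5351, -0.2033, 0.0731]
eef_rot: [0.0, 0.986, 0.17, 0.001]
contact_force: [0.3, -0.2, 0.8]
grip_width: 0.0514
gripper_force: 0.0
```

Call:
jog_arm(motion=[[0,0,0,0,0,0],[0,0,0,0,0,0],[0,0,0,0,0,0],[0,0,0,0,0,0],[0,0,0,0,0,0],[0,0,0,0,0,0]], hand=1, newtons=80)

```text
time_s: 9.0
eef_pos: [0.5351, -0.2034, 0.0731]
eef_rot: [0.001, 0.986, 0.17, 0.001]
contact_force: [-1.5, 1.2, 8.7]
grip_width: 0.0194
gripper_force: 78.0
```

Call:
jog_arm(motion=[[0,0,15,0,0,0],[0,0,25,0,0,0],[0,0,35,0,0,0],[0,0,40,0,0,0],[0,0,0,0,0,0],[-10,45,0,0,0,0],[-10,45,0,0,0,0],[-10,45,0,0,0,0],[-10,45,0,0,0,0],[-9,45,0,0,0,0],[0,10,0,0,0,0],[0,0,0,0,0,0]])

```text
time_s: 10.2
eef_pos: [0.4853, 0.0332, 0.187]
eef_rot: [0.0, 0.985, 0.171, 0.0]
contact_force: [0.8, 0.6, -1.5]
grip_width: 0.0194
gripper_force: 78.6
```

Run:
```python
from h import *
s=sense(); p=read_camera("wrist"); save(p,"w3.png"); np.savez("w3.npz",depth=p["depth"],C=wcloud(p,s),image=p["image"]); print(s["eef_pos"],s["eef_rot"],s["contact_force"],s["grip_width"])
for l in ["lock_pin","pin_tip","lid_hole","base_hole","clamp_hinge","clamp"]:
    print(l,[(round(r["score"],2),np.round(wpt(p,s,r["point"]),4).tolist()) for r in spot_point(l,p)[:2]])
for n in ("scene",):
    p=read_camera(n); save(p,n+"3.png")
    for l in ["lock_pin","pin_tip","lid_hole","base_hole"]:
        print(n,l,[(round(r["score"],2),np.round(cam2w(p,r["point"])[0],4).tolist()) for r in spot_point(l,p)[:2]])
```

```text
[0.48525089 0.03320751 0.18697676] [5.93230137e-05 9.85289980e-01 1.70890172e-01 4.48090758e-04] [ 0.82225966  0.64985909 -1.53245495] 0.01938428640955563
lock_pin [(0.84, [0.4831, 0.038, 0.1725])]
pin_tip [(0.96, [0.484, 0.0373, 0.1263])]
lid_hole [(0.76, [0.4846, 0.0412, 0.0637]), (0.3, [0.6919, -0.147, 0.0018])]
base_hole [(0.76, [0.4892, 0.0424, 0.0435]), (0.74, [0.3778, -0.385, -0.0006])]
clamp_hinge [(0.63, [0.4776, 0.1777, 0.0488])]
clamp [(0.66, [0.4845, 0.103, 0.0056]), (0.51, [0.4909, 0.0411, 0.0396])]
scene lock_pin [(0.65, [0.4798, 0.0321, 0.1648])]
scene pin_tip [(0.62, [0.4843, 0.0299, 0.122]), (0.61, [0.4522, -0.2277, 0.0511])]
scene lid_hole [(0.95, [0.4865, 0.0357, 0.0598])]
scene base_hole [(0.66, [0.4866, 0.04, 0.0413])]
```

View pics/w3.png

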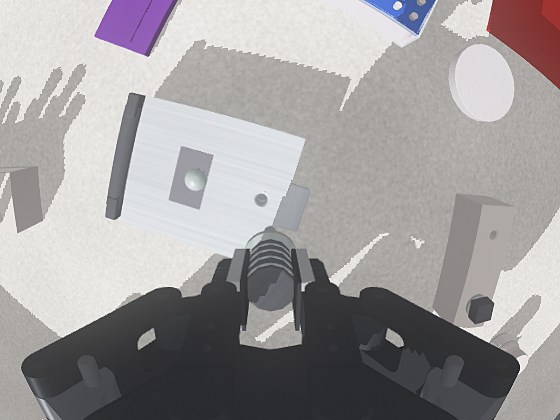

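The pin is upright in the fingers with its tip around px (270,232), and the lid hole is at (261,200). The block shows an empty hole at (493,235) and the short pin still in place. I'll zoom in to refine this.

Run:
```python
from h import *
d=np.load("w3.npz"); C=d["C"]; im=d["image"]
c=im[180:280,220:320]; cv2.imwrite("pics/w3c.png",cv2.resize(c,None,fx=6,fy=6,interpolation=cv2.INTER_CUBIC)[:,:,::-1])
g=cv2.cvtColor(im,cv2.COLOR_RGB2GRAY); w=g[190:212,250:273]; 
m=np.zeros_like(g,bool); m[190:212,250:273]=w<(int(w.min())+int(np.median(w)))//2
v,u=np.nonzero(m); print("hole px",u.mean(),v.mean(),m.sum())
L=C[175:225,225:258].reshape(-1,3); print("lid z near", np.median(L[:,2]))
ring=np.zeros_like(m); ring[190:212,250:273]=w>np.median(w)-8
P=C[ring]; A=np.c_[P[:,:2],np.ones(len(P))]; k=np.linalg.lstsq(A,P[:,2],rcond=None)[0]; print("plane",k)
# intersect hole ray
o=None
s=sense(); p=read_camera("wrist"); T=wframe(p,s); f,cx,cy=K(p); print("cx",f,cx,cy,s["eef_pos"])
def ray(u,v):
    x,y=u-cx,v-cy; r=np.hypot(x,y); t=r/f; return T[:3,:3]@np.array([x/r*np.sin(t),y/r*np.sin(t),np.cos(t)])
r=ray(u.mean(),v.mean()); o=T[:3,3]; lam=(k[:2]@o[:2]+k[2]-o[2])/(r[2]-k[:2]@r[:2]); print("hole",o+lam*r)
for uv in ((270,228),(270,231),(270,234)):
    r=ray(*uv); lam=(.125-o[2])/r[2]; print(uv,o+lam*r, C[uv[1],uv[0]])
# block hole check: pin location in hand: collar points
m=(np.hypot(C[...,0]-.485,C[...,1]-.035)<.025)&(C[...,2]>.118)&(C[...,2]<.2)&(d["depth"]>0)
for a in np.arange(.12,.2,.008):
    q=C[m&(abs(C[...,2]-a)<.004)]; 
    if len(q): print(round(a,3),len(q),q.min(0),q.max(0))
```

```text
hole px 260.64 199.488 125
lid z near 0.05829497167227968
plane [ 0.01180441 -0.02009038  0.05383302]
cx 325.19226210127806 270.15779185474594 211.90466164003274 [0.4854478  0.03165166 0.18629323]
hole [0.48574707 0.04245091 0.05871413]
(270, 228) [0.48450212 0.03342235 0.125     ] [0.48705182 0.03592308 0.13455125]
(270, 231) [0.48253478 0.03272883 0.125     ] [0.49694204 0.03938596 0.17220881]
(270, 234) [0.48055533 0.03203105 0.125     ] [0.49569034 0.03893907 0.1730617 ]
0.128 9 [0.48440777 0.03225091 0.12950695] [0.48748733 0.03839155 0.13177457]
0.136 26 [0.48405107 0.03244538 0.13236976] [0.48770205 0.03825112 0.13760207]
0.168 78 [0.48439621 0.0237958  0.16850361] [0.49746591 0.04880806 0.17199302]
0.176 517 [0.48365655 0.02464322 0.17201045] [0.49780793 0.04874634 0.17993316]
0.184 233 [0.48528433 0.02691946 0.1801448 ] [0.49520722 0.0458902  0.18793579]
0.192 439 [0.48376751 0.01625497 0.18814865] [0.50083381 0.05816474 0.19599899]
0.2 380 [0.48338831 0.01516427 0.19600555] [0.50063244 0.05913328 0.19998346]
```

View pics/w3c.png

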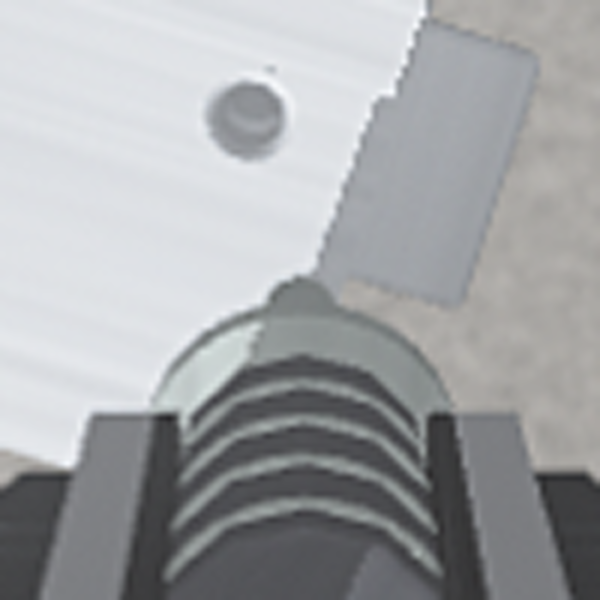

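Call:
jog_arm(motion=[[2,10,0,0,0,0],[0,0,-20,0,0,0],[0,0,-20,0,0,0],[0,0,-15,0,0,0],[0,0,0,0,0,0],[0,0,0,0,0,0]])

```text
time_s: 11.45
eef_pos: [0.4875, 0.0421, 0.1317]
eef_rot: [-0.0, 0.986, 0.17, -0.0]
contact_force: [-0.4, -0.8, -0.4]
grip_width: 0.0194
gripper_force: 78.7
```

Run:
```python
from h import *
E=[]
for i in range(3):
    s=sense(); p=read_camera("wrist"); E.append(s["eef_pos"])
print(np.round(E,4),s["eef_rot"],s["contact_force"],p["tool_from_camera"][:3])
for l in ["pin_tip","lid_hole"]:
    print(l,[(round(r["score"],2),np.round(wpt(p,s,r["point"]),4).tolist()) for r in spot_point(l,p)[:2]])
a=p["image"][170:270,220:320]
p=read_camera("scene")
for l in ["pin_tip","lid_hole"]:
    print(l,[(round(r["score"],2),np.round(cam2w(p,r["point"])[0],4).tolist()) for r in spot_point(l,p)[:2]])
f,cx,cy=K(p); X=np.array(p["R"])@[.487,.043,.06]+p["t"]; u,v=int(f*X[0]/X[2]+cx),int(f*X[1]/X[2]+cy); print(u,v)
b=p["image"][v-35:v+35,u-35:u+35]
cv2.imwrite("pics/c4.png",np.hstack([cv2.resize(x,(400,400),interpolation=cv2.INTER_CUBIC) for x in (a,b)])[:,:,::-1])
```

```text
[[0.4875 0.0421 0.1317]
 [0.4878 0.0421 0.1323]
 [0.4879 0.042  0.1324]] [8.11084561e-05 9.85518391e-01 1.69567297e-01 6.52440214e-04] [-0.28403762 -0.0474332  -1.44469164] [[-1.32903152e-03 -9.65870977e-01 -2.59020250e-01  6.54731872e-02]
 [ 9.99998335e-01 -9.59782965e-04 -1.55201300e-03 -1.53734986e-03]
 [ 1.25044109e-03 -2.59021881e-01  9.65870644e-01 -1.42963391e-01]]
pin_tip [(0.81, [0.4848, 0.0466, 0.0688]), (0.16, [0.4854, 0.0428, 0.0647])]
lid_hole [(0.82, [0.4846, 0.0459, 0.0658])]
pin_tip [(0.74, [0.4847, 0.0367, 0.058]), (0.42, [0.485, 0.0393, 0.0664])]
lid_hole [(0.69, [0.4836, 0.0368, 0.0607])]
335 171
```

View pics/c4.png

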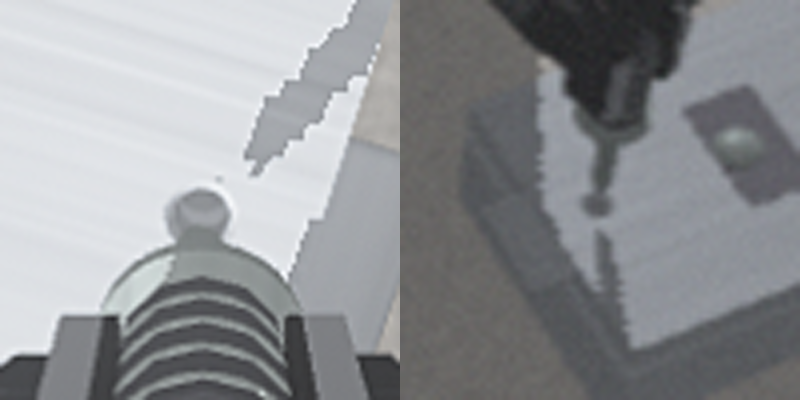

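Both crops show the tip over the hole: (203,215) in the wrist half, (597,205) in the scene half. I'll go down gently while watching the force.

Call:
jog_arm(motion=[[0,0,-4,0,0,0],[0,0,-4,0,0,0],[0,0,-3,0,0,0],[0,0,-3,0,0,0],[0,0,0,0,0,0]], newtons=110)

```text
time_s: 12.35
eef_pos: [0.4872, 0.0419, 0.1167]
eef_rot: [-0.0, 0.986, 0.17, -0.0]
contact_force: [0.4, -0.2, -0.4]
grip_width: 0.0188
gripper_force: 107.7
```

Call:
jog_arm(motion=[[0,0,-4,0,0,0],[0,0,-4,0,0,0],[0,0,-4,0,0,0],[0,0,-4,0,0,0],[0,0,0,0,0,0]])

```text
time_s: 12.85
eef_pos: [0.4872, 0.0419, 0.1006]
eef_rot: [-0.0, 0.986, 0.17, -0.0]
contact_force: [0.6, -1.2, -0.8]
grip_width: 0.019
gripper_force: 107.7
```

Call:
jog_arm(motion=[[0,0,-4,0,0,0],[0,0,-4,0,0,0],[0,0,-4,0,0,0],[0,0,-4,0,0,0],[0,0,-3,0,0,0],[0,0,0,0,0,0]])

```text
time_s: 13.45
eef_pos: [0.4873, 0.0419, 0.0818]
eef_rot: [-0.0, 0.986, 0.17, -0.0]
contact_force: [0.6, -0.5, -0.9]
grip_width: 0.0185
gripper_force: 107.7
```

Tip about 21 mm into the base with no side load. Next, seat the collar.

Call:
jog_arm(motion=[[0,0,-3,0,0,0],[0,0,-2,0,0,0],[0,0,-2,0,0,0],[0,0,-2,0,0,0],[0,0,0,0,0,0]])

```text
time_s: 13.95
eef_pos: [0.4875, 0.0418, 0.0733]
eef_rot: [0.0, 0.986, 0.17, 0.0]
contact_force: [0.1, -1.6, 2.6]
grip_width: 0.0183
gripper_force: 108.3
```

Call:
jog_arm(motion=[[0,0,-1,0,0,0],[0,0,-1,0,0,0],[0,0,-1,0,0,0],[0,0,0,0,0,0]])

```text
time_s: 14.35
eef_pos: [0.4876, 0.0418, 0.0705]
eef_rot: [0.0, 0.986, 0.17, 0.0]
contact_force: [-1.2, -4.1, 4.4]
grip_width: 0.0186
gripper_force: 108.8
```

Call:
jog_arm(motion=[[0,0,-1,0,0,0],[0,0,-1,0,0,0],[0,0,0,0,0,0]])

```text
time_s: 14.65
eef_pos: [0.4879, 0.0419, 0.0701]
eef_rot: [0.0, 0.986, 0.17, 0.001]
contact_force: [-9.0, -3.6, 23.6]
grip_width: 0.0186
gripper_force: 111.3
```

Run:
```python
from h import *
s=sense(); p=read_camera("wrist"); C=wcloud(p,s); print(s["contact_force"],s["torque"],s["eef_pos"],s["gripper_force"])
# lid face along hinge direction, clear of the fingers
e=np.array([-.085,.996]); h=np.array([.477,.177]); x=np.array([.996,.085])
q=C[...,:2]-h; a=-(q@e); b=q@x
m=(p["depth"]>0)&(a>.02)&(a<.15)&(b>.025)&(b<.05)&(C[...,2]<.075)&(C[...,2]>.03)
print(m.sum(),np.polyfit(a[m],C[...,2][m],1),np.median(C[...,2][m]))
for l in ["short_pin"]: print([(r["score"],wpt(p,s,r["point"])) for r in spot_point(l,p)[:1]])
s=sense(); print(s["contact_force"],s["eef_pos"],s["time_s"])
```

```text
[-9.01229538 -3.60577059 23.62229986] [-0.62697539  1.57985017  0.00625936] [0.4878749  0.04185608 0.07010809] 111.31630897521973
11557 [-0.00157898  0.05253416] 0.05239234356477179
[(0.73, array([ 0.45251695, -0.22450633,  0.05824866]))]
[-9.75836735 -3.9474299  23.36271762] [0.48786417 0.0418332  0.07007124] 14.75
```

The lid slope is about 0 with its face at 52 mm, and the press is steady at 23 N. Handing in.

```bash
python3 -c "
from h import *
print(job_done())"
```

```text
the job is handed in; nothing more can be done
None
```

The job is handed in: the lid is shut flat (face at 52 mm), the long lock pin is seated through both holes, still gripped and pressed down with about 23 N, and the short pin and the bystanders were left alone; the judged result was not returned.

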